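Unclamp the filament dry box and hold its stuck lid ajar

ROBOT

A 7-joint arm with a two-finger parallel gripper is mounted at the origin on the work surface. World frame = base frame: x ahead of the robot, y to its left, z up, the work surface at z = 0. Lengths are in mm, angles in rad, forces in N, time in s.
With the tool pointing down it reaches from about 400 to 875 mm from the base axis. Payload 19.3 kg.
Tool frame: the origin (TCP) lies at the very end of the fingers, on their centre line; the grasp point (between the pads) lies 19 mm behind it (grip_point_offset is the z of the grasp point in the tool frame, in mm); z points along the fingers, y is the line along which they close (so a half turn about z gives the same grasp; the last joint's range is limited). The gripper opens to 85 mm and grips with 20 to 120 N. Pads are 22 mm wide; open, the fingers measure 114 mm over their backs; the gripper's body (76 mm by 85 mm) begins 54 mm behind the grasp point. The pads swing forward as they close: fully open they stand 13 mm farther back than shut.
Start: joints at [1.167, 0.521, -0.036, 1.599, 0.021, 1.021, -0.113], TCP at [204.744, -590.504, 231.291] pointing down, gripper open.
Joint ranges: [-2.91, 2.91], [-0.3, 2.13], [-1.5, 1.42], [0.17, 2.43], [-1.26, 4.41], [0.16, 1.93], [-2.52, 2.52]. Speed limits (rad/s): [1.89, 1.89, 2.39, 2.39, 3.01, 3.01, 3.01].

INTERFACE

Orientations are given as a 3x3 rotation matrix whose columns are the frame's x, y, z axes.
In Python, from workcell import movep, movel, goto_joints, open_gripper, clamp, wait, inverse_kinematics, read_state, camera, PlanningError, finish_job, grip_point_offset gives the robot as it stands. Calls block until the motion is done:
- movep(position, orientation): joint-space move of the TCP to a pose.
- movel(position, frame=None, max_speed=150, guard=None): straight line of the TCP; frame=None keeps the orientation; max_speed is the mean speed in mm/s. With guard (N) it stops when the force on the tool has changed by that much, and returns True; else False.
- goto_joints(angles): joint-space move.
- open_gripper() and clamp(): open the fingers fully, or close them until they stop; the grip force is fixed at half the most.
- wait(seconds).
- inverse_kinematics(position, orientation): joint angles nearest the present ones, or None.
- read_state(): the state.
- camera(name): name is "scene" or "top" or "wrist"; returns a dict with "image" (400x640x3 uint8, blue, green, red), "range_z" (400x640 float32, mm along the optical axis (not along the pixel's ray), 0 where there is no reading), "fx", "fy", "cx", "cy" (pixels), "cam_to_world" (4x4, takes a point from camera to world coordinates). Camera axes: x right, y up, looking along -z (the intrinsics and any distortion apply to the point x, -y, -z); pixel columns grow to the right and rows downward; lengths in mm; the calibration is good to about 2 mm. A picture is of the moment at which its call begins.
A pose or a line that the arm cannot do raises PlanningError and nothing moves.
- finish_job(): hands the job in; it is judged then, once.
The state is a dict: "time": time; "qpos": joint angles; "qvel": joint speeds; "joint_efforts": joint torques, N m; "eef_pos": TCP position; "tool_rot": TCP orientation; "ft_force": force on the tool from outside, world axes, zero at the start; "torque": the same for the moment, N m; "finger_gap": finger opening in mm; "gripper_force": force on a finger pad.
Only numpy, scipy, OpenCV 4.12 (cv2) and the standard library are available. Lean on these libraries where they do the work, as an engineer would, in place of code of your own. Each camera call takes 0.05 s, during which the arm holds its last target. There are 200 camera calls.

TASK

The clear lid of the filament dry box has stuck to its gasket. Swing the toggle clamp's handle all the way back so that the clamp arm stands up off the lid, and leave it so; then take the lid by its bar handle, pull it free of the gasket without letting it fly up, and finish while still holding it ajar in the gripper, its front edge about 30 mm above the gasket, so that I can slip a humidity probe in. Leave the other things on the bench where they lie.

Things in the scene. Friction and masses are not known exactly. Their poses are not given: they have to be found in the camera images.
- dry_box: Open grey plastic tub, 230 x 230 mm, 90 mm high, fixed to the bench, holding a spool of filament; origin at the centre of its underside, z up. Its front (-x of its own frame) carries the toggle clamp in the middle; the lid's hinge runs along its back (+x). Black gasket on the rim, its top 94 mm above the bench. Where it stands and its yaw vary.
- lid: Clear hinged lid, 233 x 234 x 6 mm plate, about 0.55 kg, top 100 mm above the bench when shut. Origin in the middle of the plate, over the tub's centre at 97 mm height, axes as the tub's when shut. It is stuck to the gasket: at the bar some 15 to 22 N break it free in the first 3 mm, then the pull drops to 5 to 9 N. Left alone it falls shut.
- lid_bar (a point): Middle of the lid's steel bar handle: a round bar of 11 mm diameter along the tub's y, 94 mm long between two 10 mm posts 84 mm apart. Its centre is 32 mm above the lid's top, 132 mm above the bench when shut, 30 mm in front of the tub's centre, 151 mm in front of the hinge axis and 35 mm above it.
- lid_front_edge (a point): Middle of the lid's lower front edge, 94 mm above the bench when shut. The lid turns about an axis parallel to the tub's y at its back, 121 mm behind the tub's centre (+x), 97 mm above the bench; this edge is 238 mm in front of that axis. Lid turned by an angle a: this edge has risen 238 mm x sin(a), the bar 151 mm x sin(a).
- clamp_handle (a joint): Toggle clamp handle angle: 0 locked, grows as the handle swings back, away from the lid (toward the tub's -x) and down; its stop is at 1.40. The locked handle leans 0.20 rad toward the lid. The first 0.13 rad go over centre and take about 5 N at the grip, then it moves easily (1 to 2 N) and stays where it is left.
- clamp_arm (a joint): Angle of the clamp's hold-down arm: 0 lying level on the lid, about 1.5 standing up when the handle is at its stop. A linkage ties it to the handle: it stays down while the handle goes from 0 to 0.25, then 0.75 at handle 1.0, 1.24 at 1.3. Locked, it holds the lid down firmly.
- clamp_pivot (a point): Fixed pivot of the clamp handle, in the middle plane of the tub, 156 mm in front of its centre and 90.5 mm above the bench; the axis is parallel to the tub's y.
- clamp_grip (a point): Point in the clamp handle's black rubber grip, 95 mm from clamp_pivot. The grip is 16 mm wide along the tub's y, 18 mm thick, and reaches from 52 to 116 mm from the pivot. Locked: 137 mm in front of the tub's centre, 184 mm above the bench. Swung fully back the handle lies 1.20 rad past vertical toward the tub's -x: 244 mm in front of the centre, 125 mm up.
- spare_spool: Bystander: full spool of filament lying flat, 200 mm diameter, 67 mm high; origin at the centre of its underside.
- scraper: Bystander: flat scraper lying down, 200 mm long; origin at the centre of its underside.
- calipers: Bystander: digital calipers lying flat, 195 mm long; origin at the centre of its underside.
- desiccant_jar: Bystander: small lidded jar standing, 60 mm diameter, 85 mm high; origin at the centre of its underside.
- printed_vase: Bystander: small printed vase standing, 72 mm diameter, 90 mm high; origin at the centre of its underside.
- glue_stick: Bystander: glue stick standing, 29 mm diameter, 90 mm high; origin at the centre of its underside.
- side_cutters: Bystander: small side cutters lying flat, about 130 mm long; origin at the centre of its underside.

How it is judged (in metres and radians):
On the way:
1. the clamp handle is swung back (past 1.1 rad of its 1.40) while the lid is still down on its gasket (value of joint clamp_handle above 1.1 rad and z of lid_front_edge in the frame of dry_box below 0.099 m), for 0.2 s.
At the end, for the whole second after the job is handed in: The clamp handle stays swung back beyond 1.1 rad, and the gripper's fingers hold the lid (contact force above 2 N), still, with its lower front edge 18 to 42 mm above the gasket (112 to 136 mm above the bench). The lid would fall shut if let go (z of lid_front_edge in the frame of dry_box between 0.112 and 0.136 m and contact force between the fingers and lid above 2 N and linear speed of lid below 0.03 m/s and value of joint clamp_handle above 1.1 rad); the arm keeps its last pose, push and grip.
It fails at once if the lid is thrown open, its front edge more than 70 mm up (z of lid_front_edge in the frame of dry_box above 0.164 m).
It fails at once if the lid is lifted off its gasket while the clamp is still over it (z of lid_front_edge in the frame of dry_box above 0.101 m and value of joint clamp_arm below 0.8 rad).
It fails at once if another thing on the bench is pushed more than 30 mm (distance of any of spare_spool, scraper, calipers, desiccant_jar, printed_vase, glue_stick, side_cutters from where it was at the start of the episode above 0.03 m).
It also fails if it takes over 45 s, if anything falls off the work surface, if the arm or the gripper's body presses on something with over 40 N, if the wrist force passes 120 N, or if a joint passes its speed limit or range.

## Working session

There is one attempt and no reset: what is moved stays moved. The work goes in short steps, each a Python script; the robot and the scene stay as the last script left them, time stands still between calls to the robot, and variables do not carry over. Pictures are saved under pics/ and viewed, at most 10 in all, crops included, and the job is handed in when it is done.

```bash
ls; mkdir -p pics; cat > h.py <<'E'
import numpy as np, cv2
from workcell import *
def pts(c):
    z=c["range_z"].astype(float); v,u=np.mgrid[0:400,0:640]
    p=np.stack([(u-c["cx"])/c["fx"]*z,-(v-c["cy"])/c["fy"]*z,-z,np.ones_like(z)],-1)
    w=p@np.array(c["cam_to_world"]).T
    w[z<=0]=np.nan
    return w[...,:3]
E
python3 - <<'E'
from h import *
for n in("top","scene"):
    c=camera(n); cv2.imwrite(f"pics/{n}.png",c["image"]); np.savez(f"{n}.npz",**c)
    print(n,c.keys(),c["fx"],c["cx"],c["cy"],np.round(c["cam_to_world"],3).tolist())
print(read_state(),grip_point_offset)
E
```

```text
pics
top dict_keys(['image', 'range_z', 'fx', 'fy', 'cx', 'cy', 'cam_to_world']) 397.09628691740676 314.41731705706167 195.09599070137781 [[-0.002, 0.986, -0.164, 397.146], [-1.0, -0.004, -0.009, 44.834], [-0.009, 0.164, 0.986, 1036.018], [0.0, 0.0, 0.0, 1.0]]
scene dict_keys(['image', 'range_z', 'fx', 'fy', 'cx', 'cy', 'cam_to_world']) 499.83514063342164 320.8497895410886 204.2880438030435 [[0.266, -0.639, 0.722, 1373.603], [0.964, 0.178, -0.197, -178.494], [-0.003, 0.749, 0.663, 873.737], [0.0, 0.0, 0.0, 1.0]]
{'time': 0.1, 'qpos': array([ 1.166799  ,  0.52194877, -0.03630308,  1.59990175,  0.02120645,
        1.02107258, -0.11283965]), 'qvel': array([ 0.00119394, -0.00139972,  0.00015132, -0.00129146,  0.00053346,
        0.00105096, -0.00110577]), 'joint_efforts': array([ 4.38135612e-03, -9.28485775e+01,  1.98376983e+00, -3.70526111e+01,
        1.80703547e-02,  5.46243740e-03,  7.51444099e-05]), 'eef_pos': array([ 204.63896841, -590.26591413,  230.80469942]), 'tool_rot': array([[ 9.44827705e-01,  3.27567490e-01, -3.85225363e-04],
       [ 3.27567706e-01, -9.44827314e-01,  8.63387863e-04],
       [-8.11536495e-05, -9.41940161e-04, -9.99999553e-01]]), 'ft_force': array([-0.31044462, -0.0024195 ,  0.05091897]), 'torque': array([ 0.01235684, -0.05026811, -0.0423038 ]), 'gripper_force': 0.0, 'finger_gap': 85.31822682950687} -18.700000000000003
```

View pics/top.png

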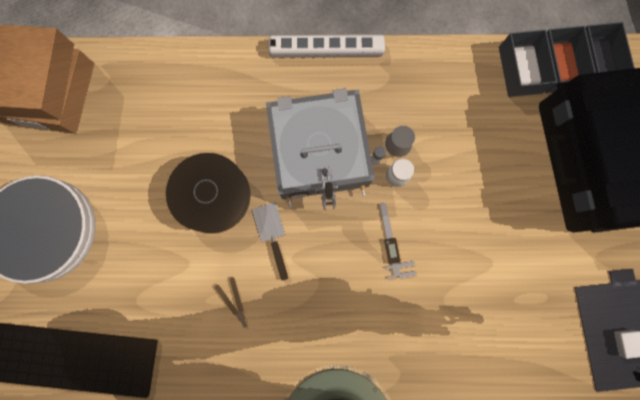

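View pics/scene.png

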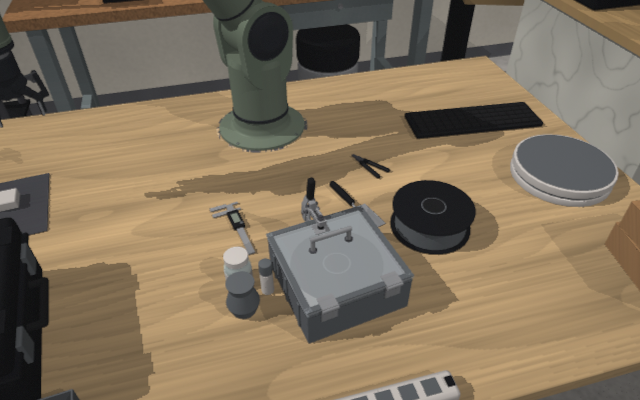

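The top view shows the tub centred near (320,143), with its front and clamp toward the robot (handle near (328,193)) and the bar from (304,154) to (338,149). In the scene view the grip is near (311,188), and jar, vase and glue stick stand close on the tub's -y side, all lower than the lid.

```bash
python3 - <<'E'
from h import *
for n in("top","scene"):
    c=dict(np.load(n+".npz")); w=pts(c); im=c["image"].astype(int); h=cv2.cvtColor(c["image"],cv2.COLOR_BGR2HSV)
    X,Y,Z=w[...,0],w[...,1],w[...,2]
    reg=(X>350)&(X<900)&(Y>-120)&(Y<190)
    m=reg&(Z>86)&(Z<108)
    k,lab,st,ce=cv2.connectedComponentsWithStats(m.astype(np.uint8)); i=1+st[1:,4].argmax(); m=lab==i
    P=w[m]; r=cv2.minAreaRect(P[:,:2].astype(np.float32))
    print(n,"lid",P.shape,r,"zmed",np.median(P[:,2]))
    b=reg&(Z>120)&(Z<145)
    k,lab,st,ce=cv2.connectedComponentsWithStats(b.astype(np.uint8),connectivity=8)
    for i in range(1,k):
        if st[i,4]>8:
            Q=w[lab==i]; print(" z120-145",st[i].tolist(),Q.mean(0).round(1),cv2.minAreaRect(Q[:,:2].astype(np.float32)))
    g=reg&(Z>146)&(Z<215)&(im.max(-1)<90)
    Q=w[g]; 
    if len(Q): print(" grip",len(Q),Q.mean(0).round(1),Q.min(0).round(1),Q.max(0).round(1))
E
```

```text
top lid (8571, 3) ((691.57958984375, 42.50035858154297), (243.7457733154297, 234.39291381835938), 8.400604248046875) zmed 101.23940519096334
 z120-145 [301, 144, 40, 11, 189] [657.1  37.6 136.7] ((657.9248046875, 38.10719680786133), (11.129488945007324, 92.57524871826172), 8.306998252868652)
 z120-145 [320, 166, 11, 39, 166] [581.7  30.4 131.5] ((572.70849609375, 27.27798080444336), (88.30512237548828, 21.909414291381836), 2.190244436264038)
 z120-145 [333, 189, 3, 14, 24] [546.7   8.2 131.6] ((547.1436767578125, 8.077238082885742), (28.364185333251953, 5.197157859802246), 2.2130579948425293)
 grip 117 [548.5  21.9 188.6] [537.2  13.3 147.8] [564.7  29.6 207.7]
scene lid (9509, 3) ((673.0155029296875, 38.884056091308594), (288.7180480957031, 235.74501037597656), 8.414178848266602) zmed 98.9164116443327
 z120-145 [301, 195, 25, 31, 306] [578.4  21.3 130.5] ((579.3363647460938, 21.609718322753906), (86.12269592285156, 29.92185401916504), 5.396699905395508)
 z120-145 [310, 226, 42, 19, 241] [663.5  35.6 132.7] ((662.4200439453125, 36.180477142333984), (11.347896575927734, 92.988525390625), 7.951715469360352)
 grip 162 [560.3  19.6 180.2] [548.5  11.9 146. ] [568.8  28.6 204.7]
```

```bash
cat >> h.py <<'E'
YAW=np.radians(8.3); C=np.array([689.6,41.6])
ex=np.array([np.cos(YAW),np.sin(YAW),0]); ey=np.array([-np.sin(YAW),np.cos(YAW),0])
def tub(x,z,y=0): return np.array([C[0],C[1],z])+x*ex+y*ey+0
RP=np.column_stack([ex,-ey,[0,0,-1]])     # closes along tub y
def st(tag=""):
    s=read_state(); print(tag,round(s["time"],2),s["eef_pos"].round(1),"F",s["ft_force"].round(1),"gap",round(s["finger_gap"],1),"gf",round(s["gripper_force"],1)); return s
E
python3 - <<'E'
from h import *
clamp()
p=read_state()["eef_pos"]; movel([p[0],p[1],330],max_speed=250)
movep(tub(-98,320),RP); movel(tub(-98,174),max_speed=150); st("down")
r=85
for th in np.arange(-0.1,1.16,0.125):
    x=-156-r*np.sin(th)+9*np.cos(th)+11; z=90.5+r*np.cos(th)+9*np.sin(th)
    hit=movel(tub(x,z),max_speed=60,guard=25); st(f"th {th:.2f} {hit}")
    if hit: break
c=camera("scene"); cv2.imwrite("pics/s2.png",cv2.resize(c["image"][100:300,180:460],None,fx=2.5,fy=2.5))
E
```

```text
down 5.12 [593.1  27.5 174.8] F [ 0.3  0.2 -0. ] gap 0.4 gf 0.0
th -0.10 False 5.76 [563.3  23.  174.3] F [-0.4  0.4  0.8] gap -0.1 gf 0.0
th 0.02 False 6.08 [552.6  21.5 175.8] F [ 0.6 -0.5 -0.3] gap -0.3 gf 0.0
th 0.15 False 6.41 [542.  20. 176.] F [0.7 0.  0.1] gap -0.0 gf 0.0
th 0.28 False 6.73 [531.4  18.5 174.7] F [-0.2 -0.2  0.2] gap -0.0 gf 0.0
th 0.40 False 7.06 [521.1  17.  172.2] F [ 0.2 -0.1  0.6] gap 0.1 gf 0.0
th 0.53 False 7.38 [511.2  15.6 168.4] F [0.6 0.6 0.3] gap -0.2 gf 0.0
th 0.65 False 7.71 [501.8  14.2 163.4] F [ 0.6  0.7 -0.1] gap -0.2 gf 0.0
th 0.78 False 8.03 [493.2  12.9 157.3] F [ 0.9 -0.1  1.2] gap 0.0 gf 0.0
th 0.90 False 8.36 [485.3  11.8 150.1] F [-0.5 -0.2  0.2] gap 0.1 gf 0.0
th 1.02 False 8.68 [478.4  10.8 142. ] F [-0.9 -0.2 -0.2] gap 0.0 gf 0.0
th 1.15 False 9.01 [472.7  10.  133.2] F [0.6 0.5 0.5] gap -0.1 gf 0.0
```

View pics/s2.png

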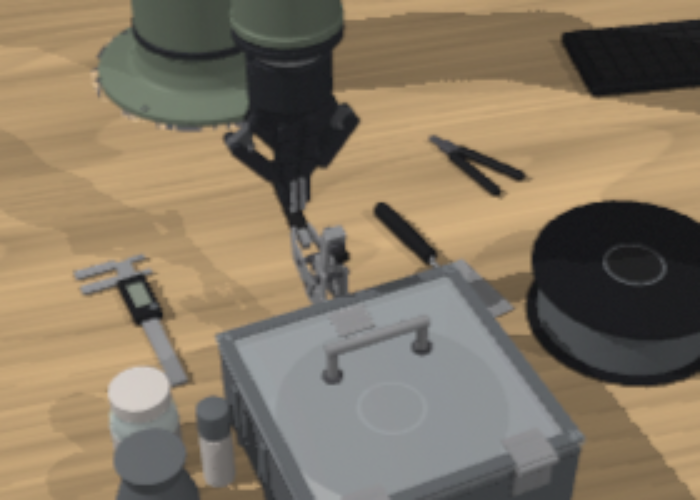

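The grip is swung back and the clamp arm stands upright (near (335,250) in the crop), with the lid still shut. I'll press it to the stop, retreat, verify the handle angle and refine the bar position.

```bash
python3 - <<'E'
from h import *
r=85; th=1.26
x=-156-r*np.sin(th)+9*np.cos(th)+11; z=90.5+r*np.cos(th)+9*np.sin(th)
print(movel(tub(x,z),max_speed=30,guard=8)); s=st()
p=s["eef_pos"]; movel([p[0],p[1],330],max_speed=250)
open_gripper()
RB=np.column_stack([ey,ex,[0,0,-1]])
for sg in (1,-1):
    R=np.column_stack([sg*ey,sg*ex,[0,0,-1]]); q=inverse_kinematics(tub(-30,300),R); print(sg,q)
R=min((np.column_stack([a*ey,a*ex,[0,0,-1]]) for a in(1,-1)),key=lambda R:abs(inverse_kinematics(tub(-30,300),R)[6]))
movep(tub(-30,300),R); st("above")
for n in("wrist","top","scene"):
    c=camera(n); w=pts(c); d=w-np.array([*C,0]); tx=d@ex; ty=d@ey; Z=w[...,2]
    b=(abs(tx+30)<20)&(abs(ty)<35)&(Z>127)&(Z<142)
    if b.sum()>5: print(n,"bar tub x,y,z",[np.percentile(a[b],[2,50,98]).round(1).tolist() for a in(tx,ty,Z)],b.sum())
    g=(tx<-175)&(tx>-300)&(abs(ty)<14)&(Z>85)&(Z<180)
    if g.sum()>5:
        f=np.polyfit(-tx[g]-156,Z[g]-90.5,1); print(n,"grip n",g.sum(),"theta past vertical",np.pi/2-np.arctan(f[0]),"xmin",tx[g].min(),"zmax",Z[g].max())
    cv2.imwrite(f"pics/v3{n}.png",c["image"])
E
```

```text
True
 9.36 [470.5   9.7 127.7] F [-1.8  0.  14.8] gap -0.0 gf 6.6
1 [ 0.33872167  0.63267168 -0.81807655  1.382209    0.46141824  1.32237324
 -0.3488874 ]
-1 [-0.76150532  0.85150785  1.23918923  1.44729713 -0.80495414  1.408194
 -2.50222927]
above 12.38 [659.6  37.3 300.2] F [0.7 0.4 0.6] gap 85.5 gf 0.0
wrist bar tub x,y,z [[-36.1, -30.4, -25.8], [-33.5, 1.1, 33.8], [132.6, 136.6, 138.6]] 607
wrist grip n 1301 theta past vertical 1.170829251633532 xmin -262.5980988124368 zmax 140.4848889608724
top bar tub x,y,z [[-36.8, -33.0, -27.2], [-24.4, 18.6, 33.4], [132.9, 137.2, 140.0]] 65
top grip n 259 theta past vertical 1.2281460219491227 xmin -266.36098605570146 zmax 141.76822042719266
scene bar tub x,y,z [[-32.8, -26.2, -22.8], [-33.2, -1.8, 33.1], [128.6, 134.2, 137.7]] 157
scene grip n 244 theta past vertical 1.1594999854507637 xmin -263.7618244550273 zmax 139.21232990783312
```

View pics/v3wrist.png

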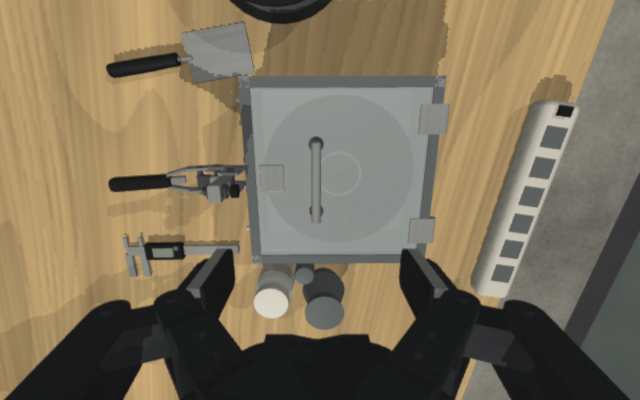

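The handle lies back at its stop (about 1.2 rad past vertical), the lid is shut, and the bar (at (316,180) in the wrist view) lies within 1 mm of where I expected it. Next: grasp the bar and peel the lid along its arc.

```bash
cat >> h.py <<'E'
from scipy.spatial.transform import Rotation as Ro
R0=np.column_stack([ey,ex,[0,0,-1]]); T0=tub(-30.4,113.6); H=tub(121,97)
def arc(a,v=15,p0=None):
    q=Ro.from_rotvec(a*ey).as_matrix(); p0=T0 if p0 is None else p0
    return movel(H+q@(p0-H),frame=q@R0,max_speed=v)
E
python3 - <<'E'
from h import *
movel(tub(-30.4,150),max_speed=150); print(movel(T0,max_speed=60,guard=15)); st("at bar")
clamp(); st("gripped")
for a in (.01,.02,.03,.045,.06):
    arc(a,12); st(f"a={a}")
c=camera("scene"); cv2.imwrite("pics/s4.png",cv2.resize(c["image"][100:380,180:460],None,fx=2,fy=2))
w=pts(c); d=w-np.array([*C,0]); tx=d@ex; ty=d@ey; Z=w[...,2]
m=(tx<80)&(tx>-105)&(abs(ty)>60)&(abs(ty)<95)&(Z>80)&(Z<150); f=np.polyfit(121-tx[m],Z[m]-97,1); print("lid slope",f,m.sum())
E
```

```text
False
at bar 14.43 [659.6  37.3 113.8] F [0.8 0.3 0.4] gap 85.2 gf 0.0
gripped 15.12 [658.7  37.1 113.7] F [-8.1 -1.9  7.4] gap 9.0 gf 58.5
a=0.01 15.4 [658.6  37.  114.3] F [-7.7 -0.3 -4.1] gap 8.9 gf 58.6
a=0.02 15.68 [658.7  37.1 115.5] F [ -6.5  -0.5 -11. ] gap 8.8 gf 58.4
a=0.03 15.95 [659.1  37.1 117.6] F [-8.6 -0.3 -6.4] gap 8.9 gf 59.3
a=0.045 16.29 [659.5  37.2 120.1] F [-8.8 -1.1 -4.3] gap 9.0 gf 59.6
a=0.06 16.63 [659.9  37.2 122.5] F [-9.2 -0.3 -3.3] gap 8.7 gf 59.7
lid slope [0.05734256 1.53087937] 2220
```

View pics/s4.png

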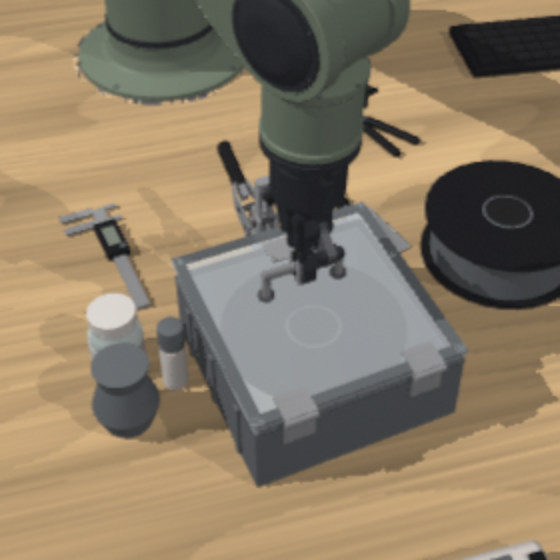

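The bar is gripped, the lid is free of the gasket and turned about 0.057 rad, as commanded; the handle lies back. Continue to 30 mm.

```bash
python3 - <<'E'
from h import *
for a in (.08,.10,.115,.128):
    arc(a,15)
st("end"); wait(0.5); st("settled")
for n in("scene","top"):
    c=camera(n); w=pts(c); d=w-np.array([*C,0]); tx=d@ex; ty=d@ey; Z=w[...,2]
    m=(tx<80)&(tx>-105)&(abs(ty)>60)&(abs(ty)<95)&(Z>80)&(Z<150); f=np.polyfit(121-tx[m],Z[m]-97,1); print(n,"lid slope",f,"edge rise",238*np.sin(np.arctan(f[0])))
    g=(tx<-175)&(tx>-300)&(abs(ty)<14)&(Z>85)&(Z<180); print("handle",g.sum(),tx[g].min() if g.any() else 0)
    if n=="scene": cv2.imwrite("pics/s5.png",cv2.resize(c["image"][100:380,180:460],None,fx=2,fy=2))
E
```

```text
end 17.97 [662.   37.6 132.8] F [-11.6  -1.5  -0.8] gap 8.8 gf 59.9
settled 18.47 [662.   37.6 132.8] F [-9.3 -1.1 -0.9] gap 8.6 gf 59.7
scene lid slope [0.12793659 1.52057699] edge rise 30.2027369726714
handle 242 -260.3044159597911
top lid slope [0.12719279 3.74977096] edge rise 30.029946838041436
handle 260 -266.33107400184224
```

View pics/s5.png

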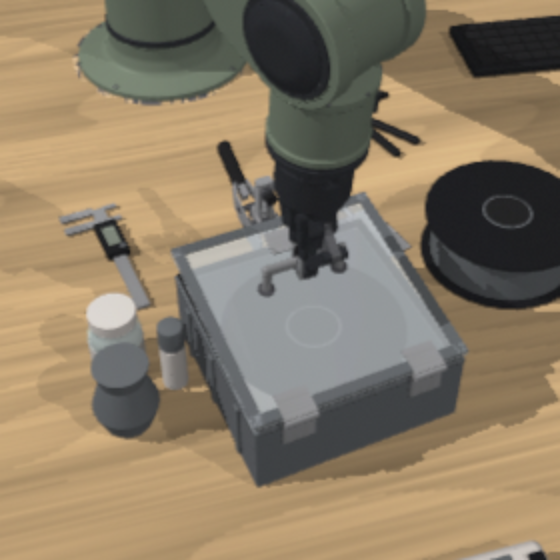

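The lid is ajar by about 30 mm in the gripper, the handle is still fully back, and the other things have not moved.

```bash
python3 -c "
from workcell import *
print(finish_job())"
```

```text
the job is handed in; nothing more can be done
None
```

The job is handed in: the clamp handle is swung back to its stop, and the gripper is holding the freed lid with its front edge about 30 mm above the gasket; no other items on the bench appear to have moved.

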